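# Lay out the staining station

### The job

Set up the staining station on the bench: stand the lidded staining jar midway between the slide box and the slide warmer, in line with their centres, and stand the squat screw-cap pot directly behind the jar, on the side away from the robot and square to that row, leaving a gap of about 3 cm between jar and pot. Stack the two round dishes on the slide box, the large dish centred on the box and the small dish centred on the large one. It is all breakable, so set each thing down gently and upright, and leave the beaker, cup, vial and stopper where they stand.

Things in the scene. Friction and masses are not known exactly. Their poses are not given: they have to be found in the camera images.
- slide_box: Target, fixed: low closed wooden slide box, 84 (x) by 92 (y) by 34 mm high, flat top, black line round its sides, steel latch in front. Origin: centre of its underside. +x points away from the robot (yaw within 0.18 rad), +y to the robot's left. The slide warmer's centre is always 340 mm away along its +y or its -y (varies).
- warmer: Target, fixed: slide warmer, a low grey-painted square block 100 by 100 by 40 mm high with a dark steel hot plate on top and a small black knob and display on its front. Origin at the centre of its underside; same yaw as the slide box.
- jar: Loose: glass staining jar, 95 mm high, about 190 g: square glass foot 52 mm wide and 8 mm high, square glass body 42 mm wide, round steel lid 54 mm in diameter that fills the top 23 mm (72 to 95 mm) and is fixed to the jar; grip it by the lid. Origin at the centre of its underside, z up.
- pot: Loose: squat amber glass screw-cap pot, round, 56 mm in diameter, 72 mm high, about 160 g; the black cap is the top 20 mm, fixed to the pot. Origin at the centre of its underside, z up. With the 30 mm gap its centre is 85 mm from the jar's centre.
- large_dish: Loose: large round white closed dish, 64 mm in diameter, 16 mm high, flat top, about 70 g. Origin at the centre of its underside, z up.
- small_dish: Loose: small round white closed dish, 42 mm in diameter, 16 mm high, flat top, about 35 g. Origin at the centre of its underside, z up.
- beaker: Bystander, loose: open aluminium beaker, 60 mm across, 75 mm high. Origin at the centre of its underside. Leave it alone.
- cup: Bystander, loose: open paper-white cup, 64 mm across, 65 mm high. Origin at the centre of its underside. Leave it alone.
- vial: Bystander, loose: small capped vial, 24 mm across, 45 mm high. Origin at the centre of its underside. Leave it alone.
- stopper: Bystander, loose: black rubber stopper, 30 mm across, 28 mm high. Origin at the centre of its underside. Leave it alone.
There are look-alikes about, which are no part of the job. Several things have the shape of the pot; the one meant has the colours described above.

How it is judged:
At the end, for the whole second after the job is handed in: Jar within 13 mm of midway between box and warmer; pot on its far side, centres 69 to 99 mm apart, under 206 mm from box and warmer centres; large dish on the box within 12 mm of centre, small dish on it within 10 mm; all upright (0.1 rad), released, at rest (x of jar in the frame of slide_box between -0.013 and 0.013 m and horizontal distance between jar and slide_box below 0.183 m and horizontal distance between jar and warmer below 0.183 m and horizontal distance between pot and jar between 0.069 and 0.099 m and x of pot in the frame of slide_box above 0.05 m and horizontal distance between pot and slide_box below 0.206 m and horizontal distance between pot and warmer below 0.206 m and x of large_dish in the frame of slide_box between -0.012 and 0.012 m and y of large_dish in the frame of slide_box between -0.012 and 0.012 m and z of large_dish in the frame of slide_box between 0.03 and 0.038 m and horizontal distance between small_dish and large_dish below 0.01 m and z of small_dish in the frame of slide_box between 0.046 and 0.054 m and height (world z) of each of jar, pot below 0.004 m and angle between each of jar, pot, large_dish, small_dish's own z axis and vertical below 0.1 rad and linear speed of each of jar, pot, large_dish, small_dish below 0.02 m/s and angular speed of each of jar, pot, large_dish, small_dish below 0.2 rad/s); the robot touches nothing.
It fails at once if a bystander (beaker, cup, vial or stopper) is moved more than 20 mm (distance of any of beaker, cup, vial, stopper from where it was at the start of the episode above 0.02 m).
It fails at once if one of the four things is knocked over (angle between any of jar, pot, large_dish, small_dish's own z axis and vertical above 0.7 rad).
It fails at once if one of the four things is dropped (faster than 0.6 m/s just over the bench or the box) ((height (world z) of jar below 0.02 m and linear speed of jar above 0.6 m/s) or (height (world z) of pot below 0.02 m and linear speed of pot above 0.6 m/s) or (height (world z) of large_dish below 0.055 m and linear speed of large_dish above 0.6 m/s) or (height (world z) of small_dish below 0.07 m and linear speed of small_dish above 0.6 m/s)).
It also fails if it takes over 96 s, if anything falls off the work surface, if the arm or the gripper's body presses on something with over 40 N, if the wrist force passes 120 N, or if a joint passes its speed limit or range.

### The arm

A 6-joint arm with a two-finger parallel gripper is mounted at the origin on the work surface. World frame = base frame: x ahead of the robot, y to its left, z up, the work surface at z = 0. Lengths are in m, angles in rad, forces in N, time in s.
With the tool pointing down it reaches from about 0.275 to 0.85 m from the base axis. Payload 5.2 kg.
Tool frame: the origin (TCP) lies at the very end of the fingers, on their centre line; the grasp point (between the pads) lies 19 mm behind it; z points along the fingers, y is the line along which they close (so a half turn about z gives the same grasp; the last joint's range is limited). The gripper opens to 85 mm and grips with 20 to 120 N. Pads are 22 mm wide; open, the fingers measure 114 mm over their backs; the gripper's body (76 mm by 85 mm) begins 54 mm behind the grasp point. The pads swing forward as they close: fully open they stand 13 mm farther back than shut.
Start: joints at [-1.359, 0.259, 1.535, -0, 1.348, -0.203], TCP at [0.222, -0.503, 0.231] pointing down, gripper open.
Joint ranges: [-3.14, 3.14], [-0.91, 2.08], [0.19, 2.58], [-1.22, 4.36], [0.22, 2.71], [-3.12, 3.12]. Speed limits (rad/s): [2.57, 2.57, 3.14, 3.14, 3.14, 3.14].

### API

Orientations are given as a rotation vector (axis times angle).
In Python, from workcell import arm gives the robot as it stands. The module is installed in compiled form; this text tells all that it offers.
- The arm moves only by the shell command python3 -m inch 'ROWS' [FORCE]. ROWS is text: rows parted by semicolons, each of 7 numbers parted by spaces: the turn, a rotation vector about the tool's x, y, z each as a share of 360 degrees, from -1 to 1, then the shift along the tool's x, y, z each as a share of 100 cm, from -1 to 1, then the opening, from 0 (shut) to 1 (fully open). In form: wx wy wz x y z hand; .... A call has 1 to 20 rows; each row shifts and turns the commanded pose from where the row before left it, along the tool's axes as they then stand; what a row does not reach is not made up. A row lasts 1/10 s, in which the tool goes at most 50 mm and 8.59 degrees, less where a joint would pass 70% of its speed; a pose out of reach is approached as far as the arm can. A call with a number of a shift or a turn outside -1 to 1 is refused whole. A call with a gripper value outside its range is refused whole. The fingers move at their own pace and stop on an object; FORCE is the grip in N (left out, the last holds). Time passes only in rows, so rows that do not move let the fingers close. It gives the time, the measured TCP pose, the force, the opening and the grip force at its end, in the units of the state.
- arm.read_state(): the state, without advancing time (a new reading comes with each control period).
- arm.camera(name): name is "scene" or "side" or "wrist"; returns (picture, depth): 420x560x3 uint8, red, green, blue; 420x560 float32, m along the optical axis (not along the pixel's ray), 0 where there is no reading.
- arm.camera_model(name): a dict with "fx", "fy", "cx", "cy" (pixels), "D" ([k1, k2, p1, p2, k3] as OpenCV has them; the pictures are not rectified), "T" (4x4, takes a point from camera to world coordinates). Camera axes: x right, y up, looking along -z (the intrinsics and any distortion apply to the point x, -y, -z); pixel columns grow to the right and rows downward; lengths in m; the calibration is good to about 2 mm. A picture is of the moment at which its call begins: read the wrist's pose just before it. camera_model takes no time and is no camera call; for the wrist camera it gives the pose at the moment of the call.
- arm.hand_in(): hands the job in; it is judged then, once.
The state is a dict: "t": time; "q": joint angles; "joint_vel": joint speeds; "joint_torque": joint torques, N m; "ee_pos": TCP position; "tcp_rot": TCP orientation; "ft_force": force on the tool from outside, world axes, zero at the start; "moment": the same for the moment, N m; "gripper_width": finger opening in m; "grip_force": force on a finger pad.
Only numpy, scipy, OpenCV 4.12 (cv2) and the standard library are available. Lean on these libraries where they do the work, as an engineer would, in place of code of your own. Each camera call takes 0.05 s, during which the arm holds its last target. There are 200 camera calls.

## Working session

There is one attempt and no reset: what is moved stays moved. The work goes in short steps, Python scripts to look and compute and a shell command to move; the robot and the scene stay as the last step left them, time stands still between calls to the robot, and variables do not carry over. Pictures are saved under pics/ and viewed, at most 14 in all, crops included, and the job is handed in when it is done.

```bash
mkdir -p pics
cat > h.py <<'E'
import numpy as np, cv2
from workcell import arm
from scipy.spatial.transform import Rotation as R
def ray(m,u,v):
    K=np.array([[m['fx'],0,m['cx']],[0,m['fy'],m['cy']],[0,0,1.]])
    p=cv2.undistortPoints(np.array([[[u,v]]],float),K,np.array(m['D'],float))[0,0]
    T=np.array(m['T']); d=T[:3,:3]@np.array([p[0],-p[1],-1.]); return T[:3,3],d
def onz(m,u,v,z):
    o,d=ray(m,u,v); return o+d*(z-o[2])/d[2]
def dep(m,u,v,dp): # point from depth
    o,d=ray(m,u,v); return o+d*dp
def shot(n,f=None):
    m=arm.camera_model(n); a,d=arm.camera(n)
    if f: cv2.imwrite(f'pics/{f}.png',a[:,:,::-1]); np.savez(f'{f}.npz',a=a,d=d,m=np.array(m,dtype=object))
    return m,a,d
def load(f):
    z=np.load(f'{f}.npz',allow_pickle=True); return z['m'].item(),z['a'],z['d']
E
python3 - <<'E'
from h import *
for n in('scene','side'):
    m,a,d=shot(n,n+'1'); print(n,np.round(m['T'],3).tolist(),m['fx'],(d>0).mean())
s=arm.read_state(); print(s['t'],s['ee_pos'],s['tcp_rot'],s['gripper_width'],s['ft_force'])
print(R.from_rotvec(s['tcp_rot']).as_matrix().round(3))
E
```

```text
scene [[0.435, -0.78, 0.449, 0.959], [0.9, 0.382, -0.208, -0.201], [-0.009, 0.495, 0.869, 0.869], [0.0, 0.0, 0.0, 1.0]] 421.84467230563456 0.9960501700680272
side [[-0.888, 0.274, -0.369, 0.159], [-0.459, -0.558, 0.692, 0.699], [-0.016, 0.784, 0.621, 0.674], [0.0, 0.0, 0.0, 1.0]] 460.48668682332476 0.9958630952380952
0.1 [ 0.22157971 -0.50288657  0.23056893] [-3.07267623e+00 -6.46619006e-01  3.21395420e-05] 0.08513514760012171 [ 0.48908551 -0.38231966 -0.84388445]
[[ 0.915  0.403 -0.   ]
 [ 0.403 -0.915  0.002]
 [ 0.    -0.002 -1.   ]]
```

View pics/scene1.png

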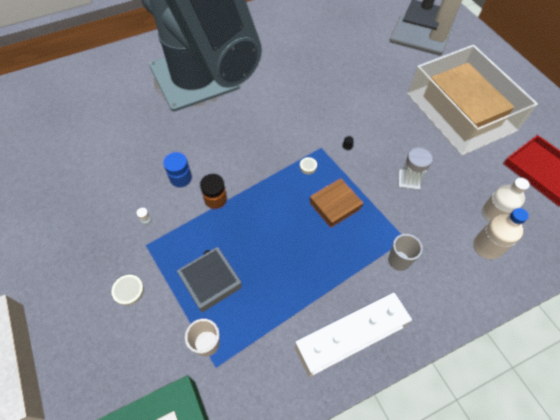

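View pics/side1.png

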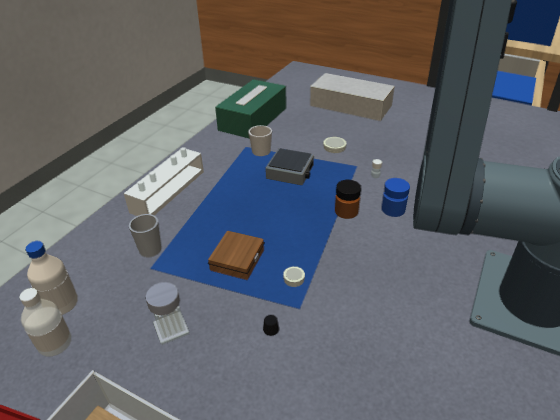

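Scene view: slide box is at (337,202), warmer (209,278), jar (418,165), small dish (308,166), large dish (127,290). Bystanders are the beaker (404,252), cup (203,338), vial (143,215) and stopper (348,143). There are two pot shapes: the amber one with a black cap at (213,191), which fits the description, and a blue one at (177,169), the look-alike. I'll confirm in a crop and measure from both views.

```bash
cat > meas.py <<'E'
from h import *
def cloud(m,d):
    h,w=d.shape; u,v=np.meshgrid(np.arange(w),np.arange(h))
    K=np.array([[m['fx'],0,m['cx']],[0,m['fy'],m['cy']],[0,0,1.]])
    p=cv2.undistortPoints(np.stack([u,v],-1).reshape(-1,1,2).astype(float),K,np.array(m['D'],float))[:,0]
    T=np.array(m['T']); c=np.c_[p[:,0],-p[:,1],-np.ones(len(p))]*d.reshape(-1,1)
    P=(c@T[:3,:3].T+T[:3,3]).reshape(h,w,3); P[d<=0]=np.nan; return P
def top(P,xy,r,band=.004):
    with np.errstate(invalid='ignore'): k=(np.hypot(P[...,0]-xy[0],P[...,1]-xy[1])<r)&(P[...,2]>.008)
    Q=P[k]
    if len(Q)<8: return None
    zt=np.percentile(Q[:,2],90); S=Q[abs(Q[:,2]-zt)<band]
    zt=np.median(S[:,2]); return zt,S
E
python3 - <<'E'
from meas import *
seeds=dict(box=(337,202),warmer=(209,278),jar=(418,160),pot=(213,184),bluepot=(177,160),large=(127,289),small=(308,165),beaker=(404,245),cup=(203,335),vial=(143,212),stopper=(348,142))
rad=dict(box=.08,warmer=.085,large=.05,jar=.045)
C={n:cloud(*[load(n+'1')[i] for i in(0,2)]) for n in('scene','side')}
print('table z',[np.round(np.nanpercentile(C[n][...,2],[20,50]),4) for n in C])
for k,(u,v) in seeds.items():
    x=C['scene'][v,u]; c=x[:2]
    for n in C:
        for _ in range(2):
            r=top(C[n],c,rad.get(k,.042))
            if r is None: break
            zt,S=r; pts=(S[:,:2]*1000).astype(np.float32)
            if k in('box','warmer'): R_=cv2.minAreaRect(pts); c=np.array(R_[0])/1000; e=np.round(R_[1:][0],1),round(R_[2],1)
            else: cc,rr=cv2.minEnclosingCircle(pts); c=np.array(cc)/1000; e=round(2*rr,1)
        if r: print(k,n,c.round(4),'z',round(float(zt),4),e,len(S))
a=load('scene1')[1]; b=load('side1')[1]
A=cv2.resize(a[140:225,145:250],None,fx=3.6,fy=3.6,interpolation=2); B=cv2.resize(b[160:245,320:425],None,fx=3.6,fy=3.6,interpolation=2)
cv2.imwrite('pics/pots.png',np.hstack([A,B])[:,:,::-1])
E
```

```text
table z [array([-0.0006,  0.0015]), array([-0.1843,  0.0006])]
box scene [0.559  0.1489] z 0.0348 (array([84.5, 92. ]), 7.8) 1138
box side [0.5572 0.1469] z 0.0344 (array([84.2, 95.4]), 7.9) 1307
warmer scene [ 0.6072 -0.1869] z 0.0409 (array([96.7, 96.4]), 8.6) 1582
warmer side [ 0.6018 -0.1876] z 0.041 (array([92.1, 95.4]), 5.8) 658
jar scene [0.5733 0.3485] z 0.0952 55.2 358
jar side [0.5728 0.347 ] z 0.0955 55.3 635
pot scene [ 0.417  -0.0989] z 0.0729 56.3 384
pot side [ 0.4137 -0.1016] z 0.0726 57.9 303
bluepot scene [ 0.3206 -0.154 ] z 0.0728 58.0 373
bluepot side [ 0.3196 -0.1548] z 0.0727 59.0 311
large scene [ 0.5484 -0.3527] z 0.0177 63.8 641
large side [ 0.548  -0.3545] z 0.0174 68.3 219
small scene [0.4315 0.1447] z 0.0172 43.7 166
small side [0.4307 0.1426] z 0.0164 43.8 273
beaker scene [0.7413 0.2059] z 0.0753 62.0 191
beaker side [0.7412 0.2022] z 0.0744 62.3 195
cup scene [ 0.7224 -0.2422] z 0.0657 64.8 240
cup side [ 0.7231 -0.2463] z 0.0649 69.7 118
vial scene [ 0.4014 -0.268 ] z 0.0456 24.4 76
vial side [ 0.4004 -0.2677] z 0.0455 24.2 48
stopper scene [0.4165 0.27  ] z 0.0283 26.9 55
stopper side [0.4138 0.2675] z 0.0281 24.4 122
```

View pics/pots.png

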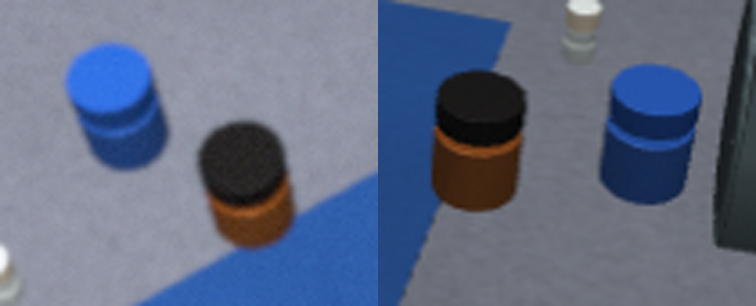

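The crop confirms it: the amber pot with the black cap is the one meant, and the blue one stays put. I'll turn the tool to the box yaw and go above the large dish.

```bash
python3 -m inch '0 0 0.0218 0 0 0 1;0 0 0.0218 0 0 0 1;0 0 0 0.0344 -0.0102 0 1;0 0 0 0.0344 -0.0102 0 1;0 0 0 0.0344 -0.0102 0 1;0 0 0 0.0344 -0.0102 0 1;0 0 0 0.0344 -0.0102 0 1;0 0 0 0.0344 -0.0102 0 1;0 0 0 0.0344 -0.0102 0 1;0 0 0 0.0344 -0.0102 0 1;0 0 0 0.0344 -0.0102 0 1;0 0 0 0.0344 -0.0102 0 1;0 0 0 0 0 0 1;0 0 0 0 0 0 1'
cat > go.py <<'E'
# go.py x y z : remaining shift in tool axes
from h import *
import sys
s=arm.read_state(); M=R.from_rotvec(s['tcp_rot']).as_matrix()
print('t',round(s['t'],2),'pos',np.round(s['ee_pos'],4),'w',round(s['gripper_width'],4),'F',np.round(s['ft_force'],1),'grip',round(s['grip_force'],1),'xax',M[:,0].round(3),'zax',M[:,2].round(4))
if len(sys.argv)>3: print('shift',np.round(M.T@(np.array(sys.argv[1:4],float)-s['ee_pos']),4))
E
python3 go.py .5482 -.3536 .10
python3 -c "
from h import *
m,a,d=shot('wrist','w1'); print(np.round(m['T'],3).tolist(),m['fx'])"
```

```text
t: 1.5
ee_pos: [0.5481, -0.3534, 0.2304]
tcp_rot: [-3.133, -0.224, 0.002]
ft_force: [-0.3, 0.3, -0.1]
gripper_width: 0.0854
grip_force: 0.0
t 1.5 pos [ 0.5481 -0.3534  0.2304] w 0.0854 F [-0.3  0.3 -0.1] grip 0.0 xax [ 0.99   0.142 -0.001] zax [-1.5e-03  7.0e-04 -1.0e+00]
shift [0.0003 0.0004 0.1304]
[[0.142, 0.953, 0.268, 0.616], [-0.99, 0.137, 0.037, -0.344], [-0.001, -0.27, 0.963, 0.373], [0.0, 0.0, 0.0, 1.0]] 326.99711972149635
```

View pics/w1.png

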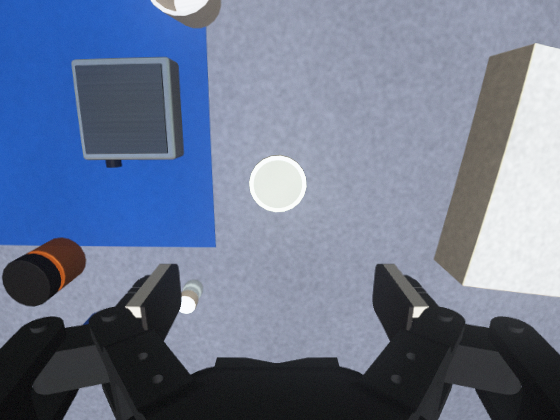

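Wrist view shows the large dish at (278,184), warmer plate at (125,108) and vial at (190,297) below. I'll check the dish and warmer centres from here.

Run:
```python
from meas import *
m,a,d=load('w1'); P=cloud(m,d)
for k,c,r in(('large',(.548,-.3536),.05),('warmer',(.605,-.187),.085),('vial',(.401,-.268),.03)):
    c=np.array(c); zt,S=top(P,c,r,.003); p=(S[:,:2]*1000).astype(np.float32)
    print(k,zt,cv2.minAreaRect(p) if k=='warmer' else cv2.minEnclosingCircle(p),len(S))
g=cv2.inRange(a,(185,190,180),(255,255,255))
n,l,st,ce=cv2.connectedComponentsWithStats(g); i=l[184,278]; print(st[i],ce[i],onz(m,*ce[i],.016))
```

```text
large 0.3267255791125647 ((562.3883056640625, -351.1680908203125), 29.503599166870117) 3781
warmer 0.040528394875428 ((607.0052490234375, -189.7675018310547), (90.95780181884766, 89.61631774902344), 8.449634552001953) 7518
vial 0.045315791442240405 ((402.4883728027344, -268.63348388671875), 12.276629447937012) 240
[ 249  155   58   58 2564] [277.40639626 183.46762871] [ 0.55027287 -0.35402522  0.016     ]
```

```bash
python3 -m inch '0 0 0 0.0005 0.0007 0.04 1;0 0 0 0 0 0.04 1;0 0 0 0 0 0.04 1;0 0 0 0 0 0.04 1;0 0 0 0 0 0.03 1;0 0 0 0 0 0.015 1;0 0 0 0 0 0.01 1;0 0 0 0 0 0.01 1;0 0 0 0 0 0 1;0 0 0 0 0 0 1'; python3 go.py .549 -.354 .003
python3 -c "
from h import *
shot('wrist','w2')"
```

```text
t: 2.55
ee_pos: [0.5491, -0.3553, 0.0074]
tcp_rot: [3.132, 0.221, 0.002]
ft_force: [0.2, -0.1, 1.0]
gripper_width: 0.085
grip_force: 0.0
t 2.55 pos [ 0.5491 -0.3553  0.0074] w 0.085 F [ 0.2 -0.1  1. ] grip 0.0 xax [0.99  0.14  0.001] zax [ 0.0014 -0.0013 -1.    ]
shift [ 0.0001 -0.0013  0.0044]
```

View pics/w2.png

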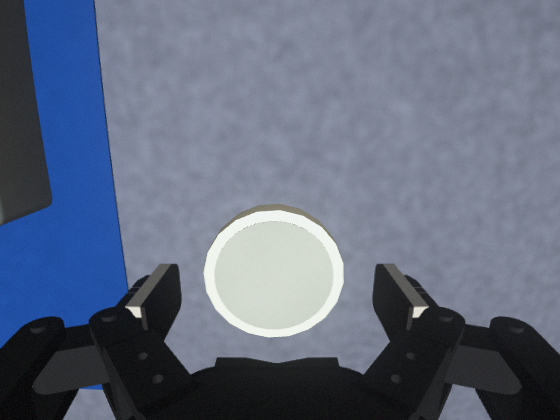

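The dish at (274,272) sits centred between the pads (inner edges at columns 180 and 373). Lower and close gently.

```bash
python3 -m inch '0 0 0 0 0 0.003 1;0 0 0 0 0 0.003 1;0 0 0 0 0 0 0.8;0 0 0 0 0 0 0.7;0 0 0 0 0 0 0.6;0 0 0 0 0 0 0.55;0 0 0 0 0 0 0.55;0 0 0 0 0 0 0.55;0 0 0 0 0 0 0.55;0 0 0 0 0 0 0.55' 30; python3 go.py .558 .148 .20
```

```text
t: 3.6
ee_pos: [0.5487, -0.3548, 0.0006]
tcp_rot: [3.133, 0.221, 0.001]
ft_force: [-0.0, 0.3, 4.3]
gripper_width: 0.0629
grip_force: 33.3
t 3.6 pos [ 0.5487 -0.3548  0.0006] w 0.0629 F [-0.   0.3  4.3] grip 33.3 xax [0.99 0.14 0.  ] zax [ 4.e-04 -3.e-04 -1.e+00]
shift [ 0.0799 -0.4964 -0.1995]
```

```bash
python3 -m inch '0 0 0 0 0 -0.005 0.55;0 0 0 0 0 -0.015 0.55;0 0 0 0 0 -0.025 0.55;0 0 0 0 0 -0.03 0.55;0 0 0 0 0 -0.03 0.55;0 0 0 0 0 -0.025 0.55;0 0 0 0 0 -0.01 0.55;0 0 0 0 0 0 0.55'; python3 -m inch '0 0 0 0.002 -0.0124 0 0.55;0 0 0 0.004 -0.025 0 0.55;0 0 0 0.0048 -0.03 0 0.55;0 0 0 0.0048 -0.03 0 0.55;0 0 0 0.0048 -0.03 0 0.55;0 0 0 0.0048 -0.03 0 0.55;0 0 0 0.0048 -0.03 0 0.55;0 0 0 0.0048 -0.03 0 0.55;0 0 0 0.0048 -0.03 0 0.55;0 0 0 0.0048 -0.03 0 0.55;0 0 0 0.0048 -0.03 0 0.55;0 0 0 0.0048 -0.03 0 0.55;0 0 0 0.0048 -0.03 0 0.55;0 0 0 0.0048 -0.03 0 0.55;0 0 0 0.0048 -0.03 0 0.55;0 0 0 0.0048 -0.03 0 0.55;0 0 0 0.004 -0.025 0 0.55;0 0 0 0.0027 -0.014 0 0.55;0 0 0 0 0 0 0.55;0 0 0 0 0 0 0.55'; python3 go.py .558 .148 .036
python3 -c "
from h import *
shot('wrist','w3');shot('side','s3')"
```

```text
t: 4.4
ee_pos: [0.5493, -0.3554, 0.1425]
tcp_rot: [3.131, 0.221, 0.004]
ft_force: [-0.4, -0.3, -0.7]
gripper_width: 0.0623
grip_force: 33.0
t: 6.4
ee_pos: [0.5573, 0.1477, 0.1394]
tcp_rot: [3.133, 0.222, -0.003]
ft_force: [-0.1, -0.4, -1.0]
gripper_width: 0.0626
grip_force: 33.0
t 6.4 pos [0.5573 0.1477 0.1394] w 0.0626 F [-0.1 -0.4 -1. ] grip 33.0 xax [ 0.99   0.141 -0.002] zax [-1.7e-03 -7.0e-04 -1.0e+00]
shift [ 0.0009 -0.0003  0.1034]
```

View pics/w3.png

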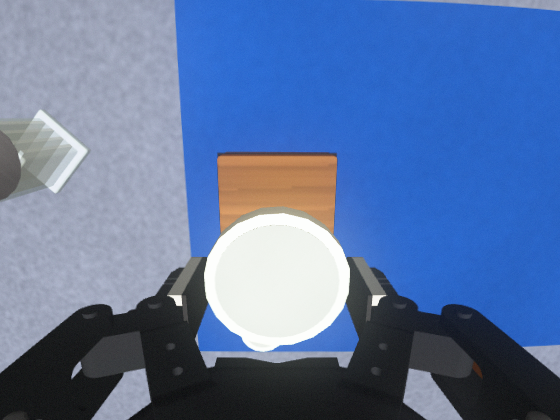

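The held dish is at (277,278), with the box's back edge below it at row 153 (columns 218–337). I'll check the dish's real centre against the box.

Run:
```python
from meas import *
m,a,d=load('w3')
g=cv2.inRange(a,(195,195,180),(255,255,255)); 
n,l,st,ce=cv2.connectedComponentsWithStats(g); i=l[270,277]
print('bbox',st[i]); 
# centre from the dish's widest columns + top row (bottom touches small dish)
x,y,w,h=st[i][:4]; print(onz(m,x,278,.155),onz(m,x+w,278,.155),onz(m,277,y,.155))
h2=a.astype(int); g=((h2[...,0]>h2[...,2]+40)&(h2[...,0]>90)).astype(np.uint8); g[300:]=0
n,l,st,ce=cv2.connectedComponentsWithStats(g); i=l[180,277]; print(st[i])
x,y,w,h=st[i][:4]; L,Rr=onz(m,x,y,.034),onz(m,x+w-1,y,.034); print(L,Rr,(L+Rr)/2-np.array([.99,.141,0])*.042)
m,a,d=load('s3'); P=cloud(m,d); zt,S=top(P,np.array([.558,.148]),.1,.004)
k=(abs(P[...,2]-.155)<.004)&(np.hypot(P[...,0]-.558,P[...,1]-.148)<.05)&(a.min(-1)>130); print('side dish',k.sum(),np.median(P[k],0) if k.any() else '',cv2.minEnclosingCircle((P[k][:,:2]*1000).astype(np.float32)))
```

```text
bbox [  204   213   146   139 15349]
[0.5566768  0.17894466 0.155     ] [0.56555496 0.11657565 0.155     ] [0.58996784 0.15189232 0.155     ]
[ 217  155  120   79 7087]
[0.59479441 0.19810283 0.034     ] [0.607472   0.10917708 0.034     ] [0.55955321 0.14771796 0.034     ]
side dish 325 [0.54652081 0.13979205 0.15582723] ((557.7762451171875, 145.7703857421875), 32.52512741088867)
```

```bash
python3 -m inch '0 0 0 0.0012 -0.0005 0.015 0.55;0 0 0 0 0 0.025 0.55;0 0 0 0 0 0.025 0.55;0 0 0 0 0 0.02 0.55;0 0 0 0 0 0.01 0.55;0 0 0 0 0 0.004 0.55;0 0 0 0 0 0.002 0.55;0 0 0 0 0 0 0.55;0 0 0 0 0 0 0.55'; python3 -m inch '0 0 0 0 0 0.001 0.55;0 0 0 0 0 0 0.55';python3 go.py .5585 .148 .0346
```

```text
t: 7.4
ee_pos: [0.5598, 0.1487, 0.0403]
tcp_rot: [-3.134, -0.221, -0.003]
ft_force: [0.1, 0.9, -0.4]
gripper_width: 0.0625
grip_force: 33.0
t: 7.6
ee_pos: [0.5593, 0.1488, 0.0387]
tcp_rot: [3.134, 0.221, 0.001]
ft_force: [-0.1, 0.3, -0.7]
gripper_width: 0.0625
grip_force: 33.0
t 7.6 pos [0.5593 0.1488 0.0387] w 0.0625 F [-0.1  0.3 -0.7] grip 33.0 xax [0.99  0.141 0.001] zax [ 7.e-04  0.e+00 -1.e+00]
shift [-0.0009  0.0006  0.0041]
```

```bash
for i in 1; do python3 -m inch '0 0 0 0 0 0.001 0.55;0 0 0 0 0 0.001 0.55;0 0 0 0 0 0 0.55;0 0 0 0 0 0 0.55'; done; python3 -m inch '0 0 0 0 0 0.001 0.55;0 0 0 0 0 0 0.55;0 0 0 0 0 0 0.55'
```

```text
t: 8.0
ee_pos: [0.559, 0.1487, 0.0362]
tcp_rot: [-3.134, -0.221, 0.0]
ft_force: [0.7, 0.1, -1.0]
gripper_width: 0.0624
grip_force: 33.0
t: 8.3
ee_pos: [0.5591, 0.1487, 0.0353]
tcp_rot: [3.134, 0.221, -0.0]
ft_force: [-0.6, -0.1, -0.4]
gripper_width: 0.0626
grip_force: 33.0
```

```bash
python3 -m inch '0 0 0 0 0 0.001 0.55;0 0 0 0 0 0 0.55;0 0 0 0 0 0 0.55'; python3 -m inch '0 0 0 0 0 0.001 0.55;0 0 0 0 0 0 0.55;0 0 0 0 0 0 0.55'
```

```text
t: 8.6
ee_pos: [0.5592, 0.1487, 0.0346]
tcp_rot: [-3.134, -0.221, -0.001]
ft_force: [-1.6, 0.1, 1.9]
gripper_width: 0.0621
grip_force: 33.4
t: 8.9
ee_pos: [0.5593, 0.1487, 0.0346]
tcp_rot: [3.134, 0.221, 0.001]
ft_force: [-3.2, -0.3, 11.0]
gripper_width: 0.0622
grip_force: 34.1
```

Contact. Release and rise, then head for the small dish.

```bash
python3 -m inch '0 0 0 0 0 -0.0008 0.55;0 0 0 0 0 0 0.8;0 0 0 0 0 0 0.9;0 0 0 0 0 0 1;0 0 0 0 0 0 1;0 0 0 0 0 0 1;0 0 0 0 0 -0.01 1;0 0 0 0 0 -0.02 1;0 0 0 0 0 -0.03 1;0 0 0 0 0 -0.03 1;0 0 0 0 0 -0.02 1;0 0 0 -0.03 0 0 1;0 0 0 -0.035 0 0 1;0 0 0 -0.035 0 0 1;0 0 0 -0.026 0 0 1;0 0 0 0 0 0 1;0 0 0 0 0 0 1'; python3 go.py .431 .1437 .02
python3 - <<'E'
from meas import *
m,a,d=shot('wrist','w4'); P=cloud(m,d)
for c,z,r in(((.5585,.148),.05,.032),((.431,.1437),.016,.021)):
    g=((a.min(-1)>150)&(abs(P[...,2]-z)<.02)&(np.hypot(P[...,0]-c[0],P[...,1]-c[1])<.055)).astype(np.uint8)
    n,l,st,ce=cv2.connectedComponentsWithStats(g); i=1+st[1:,4].argmax(); x,y,w,h=st[i][:4]
    print(st[i], onz(m,*ce[i],z)[:2], onz(m,x+w/2,y+h/2,z)[:2],np.median(P[l==i][:,2]))
E
```

```text
t: 10.6
ee_pos: [0.4349, 0.131, 0.1452]
tcp_rot: [3.134, 0.221, 0.004]
ft_force: [0.2, -0.1, -0.1]
gripper_width: 0.085
grip_force: 0.0
t 10.6 pos [0.4349 0.131  0.1452] w 0.085 F [ 0.2 -0.1 -0.1] grip 0.0 xax [0.99  0.14  0.002] zax [ 2.4e-03  1.0e-04 -1.0e+00]
shift [-0.0023 -0.0131  0.1252]
[ 229    0   96   83 6631] [0.55771238 0.14820677] [0.5552305  0.14752799] 0.05075778883911111
[ 238  181   48   49 1787] [0.43246423 0.14340264] [0.43242922 0.14303967] 0.016630266894887058
```

View pics/w4.png

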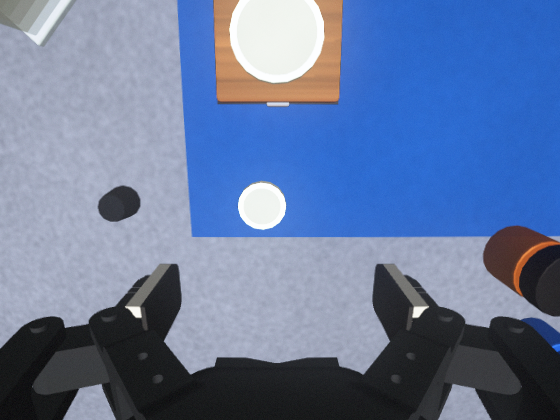

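The large dish sits centred on the box (277,35), and the small dish is at (262,205) with the stopper well clear at (120,203). Descend on the small dish.

```bash
python3 -m inch '0 0 0 -0.0013 -0.0128 0.02 1;0 0 0 0 0 0.03 1;0 0 0 0 0 0.03 1;0 0 0 0 0 0.03 1;0 0 0 0 0 0.02 1;0 0 0 0 0 0.008 1;0 0 0 0 0 0 0.8;0 0 0 0 0 0 0.6;0 0 0 0 0 0 0.45;0 0 0 0 0 0 0.35;0 0 0 0 0 0 0.3;0 0 0 0 0 0 0.3;0 0 0 0 0 0 0.3;0 0 0 0 0 0 0.3;0 0 0 0 0 0 0.3' 25; python3 go.py .431 .1437 .004
```

```text
t: 12.15
ee_pos: [0.4325, 0.1436, 0.0074]
tcp_rot: [-3.134, -0.221, -0.005]
ft_force: [-0.2, 0.1, 6.3]
gripper_width: 0.0403
grip_force: 25.0
t 12.15 pos [0.4325 0.1436 0.0074] w 0.0403 F [-0.2  0.1  6.3] grip 25.0 xax [0.99  0.14  0.003] zax [ 3.1e-03  3.0e-04 -1.0e+00]
shift [-0.0015 -0.0003  0.0034]
```

```bash
python3 -m inch '0 0 0 0 0 -0.005 0.3;0 0 0 0 0 -0.02 0.3;0 0 0 0 0 -0.03 0.3;0 0 0 0 0 -0.03 0.3;0 0 0 0 0 -0.03 0.3;0 0 0 0 0 -0.01 0.3;0 0 0 0.015 0 0 0.3;0 0 0 0.03 0.0035 0 0.3;0 0 0 0.03 0.0035 0 0.3;0 0 0 0.03 0.0035 0 0.3;0 0 0 0.02 0.0025 0 0.3;0 0 0 0 0 0 0.3;0 0 0 0 0 0 0.3'; python3 go.py .558 .148 .062
python3 - <<'E'
from meas import *
m,a,d=shot('wrist','w5'); s=arm.read_state(); P=cloud(m,d); zt=s['ee_pos'][2]-.0074+.016
g=(a.min(-1)>150).astype(np.uint8); g2=g.copy()
k=(abs(P[...,2]-zt)<.008)&(g>0)&(np.hypot(P[...,0]-.558,P[...,1]-.148)<.05); print(zt,k.sum(),cv2.minEnclosingCircle((P[k][:,:2]*1000).astype(np.float32)),np.median(P[k][:,2]))
k=(abs(P[...,2]-.05)<.005)&(g>0)&(np.hypot(P[...,0]-.558,P[...,1]-.148)<.05); print(k.sum(),cv2.minEnclosingCircle((P[k][:,:2]*1000).astype(np.float32)))
E
```

```text
t: 13.45
ee_pos: [0.5557, 0.1481, 0.1299]
tcp_rot: [-3.134, -0.221, 0.004]
ft_force: [-0.8, 0.7, -0.7]
gripper_width: 0.0406
grip_force: 25.5
t 13.45 pos [0.5557 0.1481 0.1299] w 0.0406 F [-0.8  0.7 -0.7] grip 25.5 xax [ 0.99   0.14  -0.003] zax [-2.7e-03 -1.0e-04 -1.0e+00]
shift [0.0024 0.0004 0.0679]
0.13876186242992555 5992 ((555.2251586914062, 147.54141235351562), 21.184467315673828) 0.1390834605490418
4836 ((560.8564453125, 148.5624237060547), 31.87198257446289)
```

View pics/w5.png

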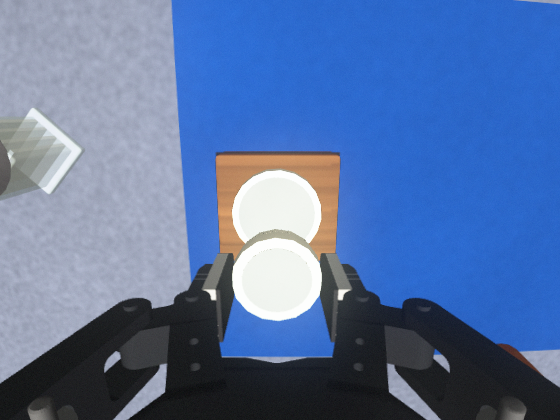

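Small dish held level at (277,278), large dish below at (277,213). Shift 4.5 mm forward and lower.

```bash
python3 -m inch '0 0 0 0.0045 -0.0003 0.012 0.3;0 0 0 0 0 0.02 0.3;0 0 0 0 0 0.02 0.3;0 0 0 0 0 0.01 0.3;0 0 0 0 0 0.004 0.3;0 0 0 0 0 0 0.3;0 0 0 0 0 0 0.3';python3 go.py .5597 .1484 .058; python3 -m inch '0 0 0 0 0 0.001 0.3;0 0 0 0 0 0.001 0.3;0 0 0 0 0 0 0.3;0 0 0 0 0 0 0.3';python3 -m inch '0 0 0 0 0 0.001 0.3;0 0 0 0 0 0 0.3;0 0 0 0 0 0 0.3'
```

```text
t: 14.2
ee_pos: [0.5618, 0.1492, 0.0658]
tcp_rot: [-3.134, -0.221, -0.002]
ft_force: [0.2, 0.1, -1.3]
gripper_width: 0.0404
grip_force: 25.5
t 14.2 pos [0.5618 0.1492 0.0658] w 0.0404 F [ 0.2  0.1 -1.3] grip 25.5 xax [0.99  0.14  0.001] zax [ 1.3e-03  1.0e-04 -1.0e+00]
shift [-0.0022  0.0005  0.0078]
t: 14.6
ee_pos: [0.5613, 0.1491, 0.0633]
tcp_rot: [-3.134, -0.221, -0.0]
ft_force: [0.2, 0.8, 0.7]
gripper_width: 0.0406
grip_force: 25.5
t: 14.9
ee_pos: [0.5612, 0.1491, 0.062]
tcp_rot: [-3.134, -0.221, 0.0]
ft_force: [0.1, -0.1, -0.1]
gripper_width: 0.0399
grip_force: 25.5
```

```bash
python3 -m inch '0 0 0 0 0 0.001 0.3;0 0 0 -0.001 0 0.001 0.3;0 0 0 0 0 0 0.3;0 0 0 0 0 0 0.3';python3 -m inch '0 0 0 0 0 0.001 0.3;0 0 0 0 0 0 0.3;0 0 0 0 0 0 0.3';python3 -m inch '0 0 0 0 0 0.001 0.3;0 0 0 0 0 0 0.3;0 0 0 0 0 0 0.3'
```

```text
t: 15.3
ee_pos: [0.5602, 0.1489, 0.06]
tcp_rot: [3.134, 0.221, -0.0]
ft_force: [-0.1, 1.2, -1.1]
gripper_width: 0.0408
grip_force: 25.5
t: 15.6
ee_pos: [0.5602, 0.1489, 0.0591]
tcp_rot: [-3.134, -0.221, 0.0]
ft_force: [-0.3, -0.6, -0.4]
gripper_width: 0.0404
grip_force: 25.5
t: 15.9
ee_pos: [0.5602, 0.1489, 0.0581]
tcp_rot: [3.134, 0.221, -0.0]
ft_force: [-0.5, 1.2, -0.1]
gripper_width: 0.0404
grip_force: 25.5
```

```bash
python3 -m inch '0 0 0 0 0 0.0007 0.3;0 0 0 0 0 0 0.3;0 0 0 0 0 0 0.3';python3 -m inch '0 0 0 0 0 0.0007 0.3;0 0 0 0 0 0 0.3;0 0 0 0 0 0 0.3'
```

```text
t: 16.2
ee_pos: [0.5603, 0.1489, 0.0575]
tcp_rot: [-3.134, -0.221, -0.0]
ft_force: [-0.5, -0.1, 0.3]
gripper_width: 0.0404
grip_force: 25.5
t: 16.5
ee_pos: [0.5603, 0.1489, 0.0574]
tcp_rot: [3.134, 0.221, 0.001]
ft_force: [-2.1, 0.3, 4.3]
gripper_width: 0.0403
grip_force: 26.0
```

```bash
python3 -m inch '0 0 0 0 0 -0.0007 0.4;0 0 0 0 0 0 0.6;0 0 0 0 0 0 0.8;0 0 0 0 0 0 1;0 0 0 0 0 0 1;0 0 0 0 0 0 1;0 0 0 0 0 -0.01 1;0 0 0 0 0 -0.03 1;0 0 0 0 0 -0.04 1;0 0 0 0 0 -0.04 1;0 0 0 0 0 -0.03 1;0 0 0 0.007 -0.0325 0 1;0 0 0 0.007 -0.0325 0 1;0 0 0 0.007 -0.0325 0 1;0 0 0 0.007 -0.0325 0 1;0 0 0 0.007 -0.0325 0 1;0 0 0 0.006 -0.0325 0 1;0 0 0 0 0 0 1;0 0 0 0 0 0 1'; python3 go.py .573 .3478 .061
python3 - <<'E'
from meas import *
m,a,d=shot('wrist','w6'); P=cloud(m,d)
k=(abs(P[...,2]-.095)<.004)&(np.hypot(P[...,0]-.573,P[...,1]-.348)<.05); print(k.sum(),cv2.minEnclosingCircle((P[k][:,:2]*1000).astype(np.float32)))
m,a,d=shot('scene','c6'); P=cloud(m,d)
for z,c in((.05,.148),(.066,.148)):
    k=(abs(P[...,2]-z)<.004)&(np.hypot(P[...,0]-.559,P[...,1]-c)<.05); print(z,k.sum(),cv2.minEnclosingCircle((P[k][:,:2]*1000).astype(np.float32)) if k.sum() else '')
E
```

```text
t: 18.4
ee_pos: [0.5731, 0.3483, 0.2077]
tcp_rot: [3.133, 0.224, 0.0]
ft_force: [0.2, -0.8, -0.8]
gripper_width: 0.0853
grip_force: 0.0
t 18.4 pos [0.5731 0.3483 0.2077] w 0.0853 F [ 0.2 -0.8 -0.8] grip 0.0 xax [0.99  0.142 0.   ] zax [ 1.e-04 -5.e-04 -1.e+00]
shift [-0.0002  0.0004  0.1467]
3301 ((574.6332397460938, 348.48944091796875), 27.04752540588379)
0.05 273 ((559.6627197265625, 150.08697509765625), 32.34910583496094)
0.066 231 ((559.240234375, 150.2733917236328), 21.724952697753906)
```

View pics/w6.png

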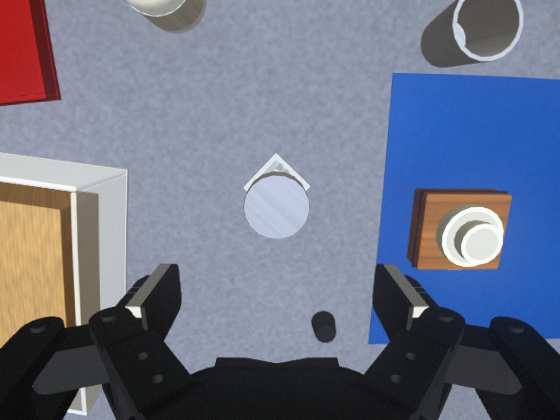

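The stack is concentric at (482,240) on the box. The jar's lid is at (277,206) with its foot turned about 45°. The tray on the left is clear of the fingers.

```bash
python3 -m inch '0 0 0 0.001 0.0002 0.02 1;0 0 0 0 0 0.035 1;0 0 0 0 0 0.035 1;0 0 0 0 0 0.03 1;0 0 0 0 0 0.02 1;0 0 0 0 0 0.0065 1;0 0 0 0 0 0 1;0 0 0 0 0 0 0.8;0 0 0 0 0 0 0.7;0 0 0 0 0 0 0.6;0 0 0 0 0 0 0.5;0 0 0 0 0 0 0.45;0 0 0 0 0 0 0.45;0 0 0 0 0 0 0.45;0 0 0 0 0 0 0.45' 40; python3 go.py .582 -.02 .2
```

```text
t: 20.0
ee_pos: [0.5759, 0.3486, 0.0638]
tcp_rot: [-3.132, -0.221, -0.007]
ft_force: [-0.3, 0.6, 5.9]
gripper_width: 0.0537
grip_force: 40.7
t 20.0 pos [0.5759 0.3486 0.0638] w 0.0537 F [-0.3  0.6  5.9] grip 40.7 xax [0.99  0.141 0.005] zax [ 0.0044  0.0019 -1.    ]
shift [-0.0452  0.3656 -0.1369]
```

```bash
python3 -m inch '0 0 0 0 0 -0.005 0.45;0 0 0 0 0 -0.015 0.45;0 0 0 0 0 -0.025 0.45;0 0 0 0 0 -0.03 0.45;0 0 0 0 0 -0.03 0.45;0 0 0 0 0 -0.025 0.45;0 0 0 0 0 -0.01 0.45;0 0 0 0 0 0 0.45'; python3 -m inch '0 0 0 -0.002 0.01 0 0.45;0 0 0 -0.0028 0.02 0 0.45;0 0 0 -0.0028 0.025 0 0.45;0 0 0 -0.0028 0.025 0 0.45;0 0 0 -0.0028 0.025 0 0.45;0 0 0 -0.0028 0.025 0 0.45;0 0 0 -0.0028 0.025 0 0.45;0 0 0 -0.0028 0.025 0 0.45;0 0 0 -0.0028 0.025 0 0.45;0 0 0 -0.0028 0.025 0 0.45;0 0 0 -0.0028 0.025 0 0.45;0 0 0 -0.0028 0.025 0 0.45;0 0 0 -0.0028 0.025 0 0.45;0 0 0 -0.0028 0.025 0 0.45;0 0 0 -0.0028 0.02 0 0.45;0 0 0 -0.0028 0.0156 0 0.45;0 0 0 0 0 0 0.45;0 0 0 0 0 0 0.45;0 0 0 0 0 0 0.45'; python3 go.py .582 -.02 .068
python3 - <<'E'
from meas import *
for v in('scene','side'):
    m,a,d=shot(v,v+'7'); P=cloud(m,d)
    for k,c,r in(('box',(.558,.148),.08),('warmer',(.605,-.187),.085)):
        z=.034 if k=='box' else .04
        Q=(abs(P[...,2]-z)<.005)&(np.hypot(P[...,0]-c[0],P[...,1]-c[1])<r); R_=cv2.minAreaRect((P[Q][:,:2]*1000).astype(np.float32)); print(v,k,R_)
m,a,d=shot('wrist'); P=cloud(m,d); z=arm.read_state()['ee_pos'][2]+.031
k=(abs(P[...,2]-z)<.006)&(np.hypot(P[...,0]-.582,P[...,1]+.02)<.027); print('lid',cv2.minEnclosingCircle((P[k][:,:2]*1000).astype(np.float32)))
Q=(abs(P[...,2]-.04)<.005)&(np.hypot(P[...,0]-.605,P[...,1]+.187)<.085); print(cv2.minAreaRect((P[Q][:,:2]*1000).astype(np.float32)))
E
```

```text
t: 20.8
ee_pos: [0.5753, 0.3481, 0.2034]
tcp_rot: [-3.133, -0.221, -0.006]
ft_force: [0.6, 0.5, -2.2]
gripper_width: 0.0534
grip_force: 42.5
t: 22.7
ee_pos: [0.5819, -0.0199, 0.2006]
tcp_rot: [-3.133, -0.222, 0.001]
ft_force: [0.0, -0.2, -2.2]
gripper_width: 0.0536
grip_force: 42.5
t 22.7 pos [ 0.5819 -0.0199  0.2006] w 0.0536 F [ 0.  -0.2 -2.2] grip 42.5 xax [ 0.99   0.141 -0.001] zax [-7.e-04  6.e-04 -1.e+00]
shift [0.0002 0.0002 0.1326]
scene box ((558.1702880859375, 149.28518676757812), (87.02629852294922, 93.09615325927734), 7.849030017852783)
scene warmer ((606.7157592773438, -186.77301025390625), (99.73808288574219, 98.60609436035156), 8.211835861206055)
side box ((555.9320678710938, 147.40182495117188), (87.27276611328125, 94.86067962646484), 7.740438938140869)
side warmer ((602.0869750976562, -188.54306030273438), (97.3837661743164, 101.2288818359375), 9.263132095336914)
lid ((581.9779663085938, -20.000743865966797), 26.994935989379883)
((606.7264404296875, -188.35958862304688), (98.52129364013672, 99.17029571533203), 8.200823783874512)
```

View pics/side7.png

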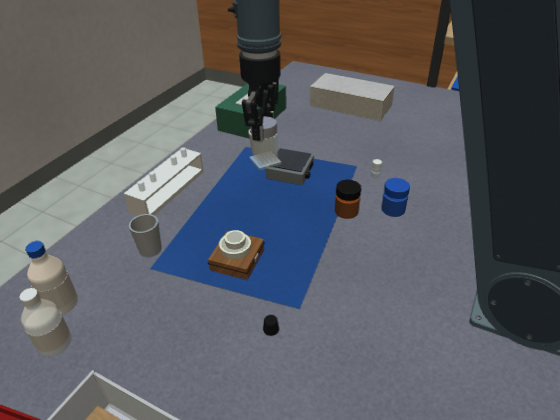

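The jar hangs upright over the mat (265,145), in line with the box (237,253) and warmer (290,165). Lower it.

```bash
python3 -m inch '0 0 0 0 0 0.015 0.45;0 0 0 0 0 0.025 0.45;0 0 0 0 0 0.03 0.45;0 0 0 0 0 0.025 0.45;0 0 0 0 0 0.02 0.45;0 0 0 0 0 0.01 0.45;0 0 0 0 0 0.004 0.45;0 0 0 0 0 0.002 0.45;0 0 0 0 0 0.001 0.45;0 0 0 0 0 0 0.45;0 0 0 0 0 0 0.45;0 0 0 0 0 0 0.45';python3 -m inch '0 0 0 0 0 0.001 0.45;0 0 0 0 0 0 0.45;0 0 0 0 0 0 0.45';python3 -m inch '0 0 0 0 0 0.001 0.45;0 0 0 0 0 0 0.45;0 0 0 0 0 0 0.45'
```

```text
t: 24.05
ee_pos: [0.5826, -0.0206, 0.0695]
tcp_rot: [3.134, 0.221, 0.002]
ft_force: [-0.7, 0.2, -1.5]
gripper_width: 0.0535
grip_force: 42.5
t: 24.35
ee_pos: [0.5822, -0.0205, 0.0679]
tcp_rot: [-3.134, -0.221, 0.0]
ft_force: [0.1, 0.2, -2.5]
gripper_width: 0.0536
grip_force: 42.5
t: 24.65
ee_pos: [0.5822, -0.0204, 0.0668]
tcp_rot: [-3.134, -0.221, 0.0]
ft_force: [0.8, -0.6, -1.3]
gripper_width: 0.0534
grip_force: 42.5
```

```bash
python3 -m inch '0 0 0 0 0 0.001 0.45;0 0 0 0 0 0.001 0.45;0 0 0 0 0 0 0.45;0 0 0 0 0 0 0.45';python3 -m inch '0 0 0 0 0 0.001 0.45;0 0 0 0 0 0 0.45;0 0 0 0 0 0 0.45';python3 -m inch '0 0 0 0 0 0.0007 0.45;0 0 0 0 0 0 0.45;0 0 0 0 0 0 0.45'
```

```text
t: 25.05
ee_pos: [0.5822, -0.0204, 0.0649]
tcp_rot: [-3.134, -0.221, 0.0]
ft_force: [0.8, 0.0, -1.7]
gripper_width: 0.0536
grip_force: 42.5
t: 25.35
ee_pos: [0.5823, -0.0205, 0.064]
tcp_rot: [3.134, 0.221, 0.0]
ft_force: [-0.8, 0.2, -2.1]
gripper_width: 0.0537
grip_force: 42.6
t: 25.65
ee_pos: [0.5825, -0.0205, 0.0639]
tcp_rot: [3.134, 0.221, 0.001]
ft_force: [-1.8, 0.2, 4.5]
gripper_width: 0.0539
grip_force: 43.4
```

```bash
python3 -m inch '0 0 0 0 0 -0.0007 0.55;0 0 0 0 0 0 0.7;0 0 0 0 0 0 0.8;0 0 0 0 0 0 0.9;0 0 0 0 0 0 1;0 0 0 0 0 0 1;0 0 0 0 0 0 1;0 0 0 0 0 -0.01 1;0 0 0 0 0 -0.03 1;0 0 0 0 0 -0.04 1;0 0 0 0 0 -0.03 1;0 0 0 -0.03 0.0095 0 1;0 0 0 -0.03 0.0095 0 1;0 0 0 -0.03 0.0095 0 1;0 0 0 -0.03 0.0095 0 1;0 0 0 -0.03 0.0095 0 1;0 0 0 -0.027 0.008 0 1;0 0 0 0 0 0 1;0 0 0 0 0 0 1'; python3 go.py .4155 -.1 .036
python3 - <<'E'
from meas import *
m,a,d=shot('wrist','w8'); P=cloud(m,d)
k=(abs(P[...,2]-.072)<.004)&(np.hypot(P[...,0]-.4155,P[...,1]+.1)<.045); print('pot',k.sum(),cv2.minEnclosingCircle((P[k][:,:2]*1000).astype(np.float32)))
k=(abs(P[...,2]-.095)<.004)&(np.hypot(P[...,0]-.582,P[...,1]+.02)<.045); print('jar',k.sum(),cv2.minEnclosingCircle((P[k][:,:2]*1000).astype(np.float32)))
E
```

```text
t: 27.55
ee_pos: [0.4151, -0.1006, 0.1748]
tcp_rot: [3.133, 0.219, 0.003]
ft_force: [0.5, 0.1, 0.7]
gripper_width: 0.0851
grip_force: 0.0
t 27.55 pos [ 0.4151 -0.1006  0.1748] w 0.0851 F [0.5 0.1 0.7] grip 0.0 xax [0.99  0.139 0.002] zax [ 1.9e-03 -7.0e-04 -1.0e+00]
shift [ 0.0002 -0.0007  0.1388]
pot 3806 ((416.8062744140625, -101.0999526977539), 27.765727996826172)
jar 0 ((0.0, 0.0), 0.0)
```

View pics/w8.png

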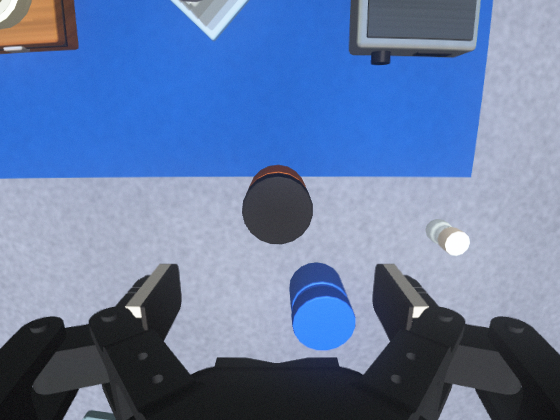

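Amber pot is directly below at (278,205). The blue one at (322,310) lies behind the fingers, clear of them. Descend and grip.

```bash
python3 -m inch '0 0 0 0.001 0 0.02 1;0 0 0 0 0 0.03 1;0 0 0 0 0 0.03 1;0 0 0 0 0 0.03 1;0 0 0 0 0 0.02 1;0 0 0 0 0 0.006 1;0 0 0 0 0 0 1;0 0 0 0 0 0 0.8;0 0 0 0 0 0 0.7;0 0 0 0 0 0 0.6;0 0 0 0 0 0 0.5;0 0 0 0 0 0 0.5;0 0 0 0 0 0 0.5;0 0 0 0 0 0 0.5;0 0 0 0 0 0 0.5' 40; python3 go.py .6665 -.0084 .2
```

```text
t: 29.1
ee_pos: [0.4168, -0.1006, 0.0392]
tcp_rot: [3.132, 0.221, 0.004]
ft_force: [0.8, 0.8, 6.2]
gripper_width: 0.0548
grip_force: 41.3
t 29.1 pos [ 0.4168 -0.1006  0.0392] w 0.0548 F [0.8 0.8 6.2] grip 41.3 xax [0.99  0.14  0.002] zax [ 0.0027 -0.0013 -1.    ]
shift [ 0.2605 -0.056  -0.1603]
```

```bash
python3 -m inch '0 0 0 0 0 -0.005 0.5;0 0 0 0 0 -0.015 0.5;0 0 0 0 0 -0.025 0.5;0 0 0 0 0 -0.035 0.5;0 0 0 0 0 -0.035 0.5;0 0 0 0 0 -0.03 0.5;0 0 0 0 0 -0.015 0.5;0 0 0 0 0 0 0.5'; python3 -m inch '0 0 0 0.0105 -0.003 0 0.5;0 0 0 0.02 -0.0043 0 0.5;0 0 0 0.025 -0.0054 0 0.5;0 0 0 0.025 -0.0054 0 0.5;0 0 0 0.025 -0.0054 0 0.5;0 0 0 0.025 -0.0054 0 0.5;0 0 0 0.025 -0.0054 0 0.5;0 0 0 0.025 -0.0054 0 0.5;0 0 0 0.025 -0.0054 0 0.5;0 0 0 0.025 -0.0054 0 0.5;0 0 0 0.02 -0.0043 0 0.5;0 0 0 0.01 -0.0013 0 0.5;0 0 0 0 0 0 0.5;0 0 0 0 0 0 0.5;0 0 0 0 0 0 0.5'; python3 go.py .6665 -.0084 .045
python3 - <<'E'
from meas import *
for v in('scene','side'):
    m,a,d=shot(v,v+'9'); P=cloud(m,d)
    k=(abs(P[...,2]-.095)<.004)&(np.hypot(P[...,0]-.582,P[...,1]+.02)<.045); print('jar',v,k.sum(),cv2.minEnclosingCircle((P[k][:,:2]*1000).astype(np.float32)))
E
```

```text
t: 29.9
ee_pos: [0.417, -0.1007, 0.2004]
tcp_rot: [3.131, 0.221, 0.007]
ft_force: [-0.5, -0.1, -2.8]
gripper_width: 0.055
grip_force: 43.0
t: 31.4
ee_pos: [0.6649, -0.0083, 0.1976]
tcp_rot: [-3.134, -0.22, 0.002]
ft_force: [0.4, -0.4, -2.4]
gripper_width: 0.0548
grip_force: 43.0
t 31.4 pos [ 0.6649 -0.0083  0.1976] w 0.0548 F [ 0.4 -0.4 -2.4] grip 43.0 xax [ 0.99   0.14  -0.001] zax [-0.0013  0.     -1.    ]
shift [0.0018 0.0004 0.1526]
jar scene 110 ((579.3173828125, -20.16016960144043), 26.99724006652832)
jar side 300 ((577.5176391601562, -21.222509384155273), 28.571691513061523)
```

View pics/side9.png

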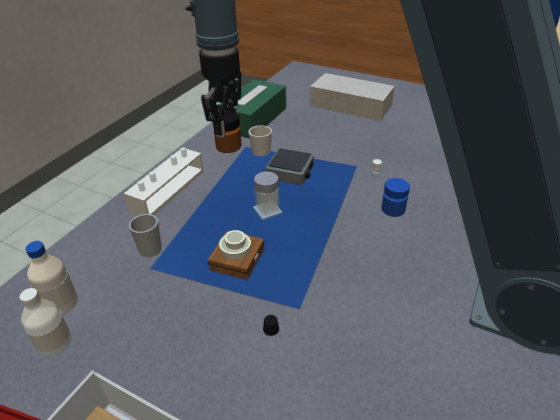

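Jar stands at (267,195) between box and warmer. The pot hangs upright behind it. Lower it.

```bash
python3 -m inch '0 0 0 0.0005 0 0.015 0.5;0 0 0 0 0 0.025 0.5;0 0 0 0 0 0.03 0.5;0 0 0 0 0 0.03 0.5;0 0 0 0 0 0.025 0.5;0 0 0 0 0 0.015 0.5;0 0 0 0 0 0.007 0.5;0 0 0 0 0 0.003 0.5;0 0 0 0 0 0.002 0.5;0 0 0 0 0 0.001 0.5;0 0 0 0 0 0 0.5;0 0 0 0 0 0 0.5;0 0 0 0 0 0 0.5';python3 -m inch '0 0 0 0 0 0.001 0.5;0 0 0 0 0 0 0.5;0 0 0 0 0 0 0.5';python3 -m inch '0 0 0 0 0 0.001 0.5;0 0 0 0 0 0 0.5;0 0 0 0 0 0 0.5'
```

```text
t: 32.8
ee_pos: [0.6666, -0.0079, 0.0454]
tcp_rot: [3.134, 0.221, 0.001]
ft_force: [0.2, 0.1, -1.9]
gripper_width: 0.055
grip_force: 43.0
t: 33.1
ee_pos: [0.6663, -0.0079, 0.0438]
tcp_rot: [-3.134, -0.221, 0.0]
ft_force: [0.6, -0.1, -1.5]
gripper_width: 0.0546
grip_force: 43.0
t: 33.4
ee_pos: [0.6663, -0.0079, 0.0428]
tcp_rot: [-3.134, -0.221, 0.0]
ft_force: [-0.3, -1.0, -1.8]
gripper_width: 0.0551
grip_force: 43.0
```

```bash
python3 -m inch '0 0 0 0 0 0.001 0.5;0 0 0 0 0 0.001 0.5;0 0 0 0 0 0 0.5;0 0 0 0 0 0 0.5';python3 -m inch '0 0 0 0 0 0.001 0.5;0 0 0 0 0 0 0.5;0 0 0 0 0 0 0.5';python3 -m inch '0 0 0 0 0 0.0007 0.5;0 0 0 0 0 0 0.5;0 0 0 0 0 0 0.5'
```

```text
t: 33.8
ee_pos: [0.6663, -0.0079, 0.0408]
tcp_rot: [-3.134, -0.221, 0.0]
ft_force: [-0.0, 0.6, -1.5]
gripper_width: 0.0548
grip_force: 43.0
t: 34.1
ee_pos: [0.6663, -0.0079, 0.0399]
tcp_rot: [-3.134, -0.221, 0.0]
ft_force: [-0.4, 0.2, -2.1]
gripper_width: 0.0547
grip_force: 43.0
t: 34.4
ee_pos: [0.6664, -0.0079, 0.0393]
tcp_rot: [3.134, 0.221, 0.0]
ft_force: [0.1, 0.2, -2.1]
gripper_width: 0.055
grip_force: 43.0
```

```bash
python3 -m inch '0 0 0 0 0 0.0007 0.5;0 0 0 0 0 0 0.5;0 0 0 0 0 0 0.5'
```

```text
t: 34.7
ee_pos: [0.6665, -0.008, 0.0393]
tcp_rot: [3.134, 0.221, 0.001]
ft_force: [-3.3, -0.5, 5.4]
gripper_width: 0.055
grip_force: 43.6
```

Contact. Release, rise, retreat over the row at height and check.

```bash
python3 -m inch '0 0 0 0 0 -0.0007 0.55;0 0 0 0 0 0 0.7;0 0 0 0 0 0 0.8;0 0 0 0 0 0 0.9;0 0 0 0 0 0 1;0 0 0 0 0 0 1;0 0 0 0 0 0 1;0 0 0 0 0 -0.01 1;0 0 0 0 0 -0.03 1;0 0 0 0 0 -0.04 1;0 0 0 0 0 -0.04 1;0 0 0 0 0 -0.04 1;0 0 0 0 0 -0.03 1;0 0 0 -0.04 0 0 1;0 0 0 -0.04 0 0 1;0 0 0 -0.04 0 0 1;0 0 0 -0.04 0 0 1;0 0 0 -0.04 0 0 1;0 0 0 -0.02 0 0 1;0 0 0 0 0 0 1'
python3 - <<'E'
from meas import *
tg=dict(jar=(.582,-.02,.095,.045),pot=(.6665,-.008,.072,.045),large=(.559,.148,.05,.05),small=(.559,.148,.066,.05),beaker=(.741,.204,.075,.045),cup=(.722,-.243,.065,.045),vial=(.401,-.268,.045,.03),stopper=(.4155,.269,.028,.03))
for v in('scene','side','wrist'):
    m,a,d=shot(v,v+'10'); P=cloud(m,d)
    for k,(x,y,z,r) in tg.items():
        Q=(abs(P[...,2]-z)<.004)&(np.hypot(P[...,0]-x,P[...,1]-y)<r)
        if Q.sum()>30: c,rr=cv2.minEnclosingCircle((P[Q][:,:2]*1000).astype(np.float32)); print(v,k,np.round(c,1),round(rr,1),Q.sum(),np.median(P[Q][:,2]).round(4))
E
```

```text
t: 36.7
ee_pos: [0.4463, -0.0388, 0.2303]
tcp_rot: [3.133, 0.22, 0.001]
ft_force: [0.4, 0.1, 1.0]
gripper_width: 0.0854
grip_force: 0.0
scene jar [580.4 -19. ] 27.5 465 0.0957
scene pot [665.4  -6.5] 28.2 528 0.0727
scene large [559.  150.5] 33.1 271 0.0508
scene small [559.  150.1] 21.5 240 0.0667
scene beaker [741.6 206.1] 30.3 195 0.075
scene cup [ 722.5 -242.4] 32.4 250 0.0656
scene vial [ 400.5 -266.3] 12.8 79 0.0458
scene stopper [415.1 269.5] 12.9 65 0.0279
side jar [578.5 -21.4] 29.1 298 0.0956
side pot [665.5  -8.5] 30.2 302 0.0726
side large [560.3 149.2] 33.7 299 0.0503
side small [558.4 147.5] 21.6 257 0.0665
side beaker [740.1 201.5] 32.2 187 0.0746
side cup [ 721.9 -245.6] 33.7 122 0.0647
side vial [ 399.6 -269.1] 13.2 49 0.0456
side stopper [413.9 267.6] 12.8 130 0.0278
wrist jar [580.5 -20.3] 27.1 3874 0.0955
wrist large [560.1 148.4] 32.4 1840 0.0507
wrist small [559.6 148.1] 21.6 1838 0.0667
wrist vial [ 401.9 -268.2] 12.2 339 0.0453
wrist stopper [415.5 265.8] 12.6 233 0.0281
```

View pics/wrist10.png

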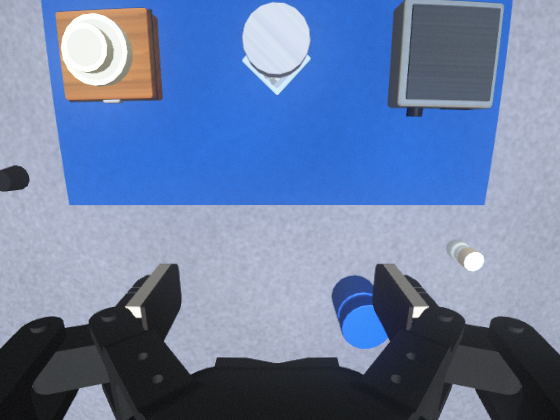

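The stack on the box is concentric, and the jar (276,40) is midway between box and warmer. Everything measures within tolerance and the bystanders have not moved.

```bash
python3 -c "
from workcell import arm
print(arm.hand_in())"
```

```text
the job is handed in; nothing more can be done
None
```

I handed the job in at about 37 s of the 96 s allowed: the last camera check had jar, pot and both dishes upright and within tolerance and the bystanders where they stood, but hand-in returned no verdict.

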